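# Hold the hub collar on the spindle's set-screw flat

### The arm

A 6-joint arm with a two-finger parallel gripper is mounted at the origin on the work surface. World frame = base frame: x ahead of the robot, y to its left, z up, the work surface at z = 0. Lengths are in m, angles in rad, forces in N, time in s.
With the tool pointing down it reaches from about 0.425 to 0.95 m from the base axis. Payload 3.5 kg.
Tool frame: the origin (TCP) lies midway between the tips of the shut fingers; the grasp point (between the pads) lies 19 mm behind it; z points along the fingers, y is the line along which they close (so a half turn about z gives the same grasp; the last joint's range is limited). The gripper opens to 85 mm and grips with 20 to 120 N. Pads are 22 mm wide; open, the fingers measure 114 mm over their backs; the gripper's body (76 mm by 85 mm) begins 54 mm behind the grasp point. The pads swing forward as they close: fully open they stand 13 mm farther back than shut.
Start: joints at [-0.15, 0.286, 1.577, -0, 1.279, -0.15], TCP at [0.675, 0, 0.231] pointing down, gripper open.
Joint ranges: [-2.77, 2.77], [-0.9, 2.22], [0.21, 2.48], [-1.53, 4.67], [0.24, 2.81], [-2.84, 2.84]. Speed limits (rad/s): [2.79, 2.79, 3.14, 3.14, 3.14, 3.14].

### API

Orientations are given as a unit quaternion [x, y, z, w].
In Python, from plant import ctrl gives the robot as it stands. The module is installed in compiled form; this text tells all that it offers.
- The arm moves only by the shell command python3 -m inch 'ROWS' [FORCE]. ROWS is JSON, a list of rows, each a list of 5 numbers: the closure, from 0 (fully open) to 1 (shut), then the shift along the tool's x, y, z in m, then the turn about the tool's z in degrees. A call has 1 to 5 rows; each row is the pose to reach, as a shift and turn from the pose commanded when the call began, along the tool's axes at that moment; what a row does not reach only later rows make up. A row lasts 1/12 s, in which the tool goes at most 41.7 mm and 7.16 degrees, less where a joint would pass 70% of its speed; a pose out of reach is approached as far as the arm can. A call with a gripper value outside its range is refused whole. The fingers move at their own pace and stop on an object; FORCE is the grip in N (left out, the last holds). Time passes only in rows, so rows that repeat a pose let the fingers close. It gives the time, the measured TCP pose, the force, the opening and the grip force at its end, in the units of the state.
- ctrl.get_state(): the state, without advancing time (a new reading comes with each control period).
- ctrl.read_camera(name): name is "scene" or "side" or "wrist"; returns a dict with "pixels" (480x640x3 uint8, red, green, blue), "depth" (480x640 float32, m along the optical axis (not along the pixel's ray), 0 where there is no reading), "fx", "fy", "cx", "cy" (pixels), "D" ([k1, k2, p1, p2, k3] as OpenCV has them; the pictures are not rectified), "xyz" and "rotation" of the camera in the world; the wrist camera has in their place "mount" (4x4, takes a point from camera to tool coordinates, whose origin is the TCP and whose axes are the flange's). Camera axes: x right, y down, z forward; pixel columns grow to the right and rows downward; lengths in m; the calibration is good to about 2 mm. A picture is of the moment at which its call begins: read the wrist's pose just before it.
- ctrl.sign_off(): hands the job in; it is judged then, once.
Trained networks look in a picture, given as the dict that the camera call returned (one of the last four; its "shot" number tells which), for a name from the list of things; names that differ only in an ending like _2 or _b are one class to them, and where a whole thing is asked for, a point or a joint stands for the part that bears it (a point fixed in the world has none). Each returns a list of dicts, best first, with "score" (0 to 1); they miss things now and then, are a little off and sometimes report something else, mostly with a low value. They report only what shows in the picture. A call takes as long as a camera call. They do not tell look-alikes from the thing itself.
- ctrl.spot_in(query, picture): "at" ([column, row] in pixels, amid what is visible of it).
- ctrl.tip_of(query, picture): "at" ([column, row] in pixels: a listed point, or the origin of a listed thing).
The state is a dict: "time": time; "qpos": joint angles; "dq": joint speeds; "joint_efforts": joint torques, N m; "eef_pos": TCP position; "tcp_rot": TCP orientation; "contact_force": force on the tool from outside, world axes, zero at the start; "wrist_torque": the same for the moment, N m; "opening": opening from 0.0 (shut) to 1.0 (fully open); "finger_force": force on a finger pad.
Only numpy, scipy, OpenCV 4.12 (cv2) and the standard library are available. Lean on these libraries where they do the work, as an engineer would, in place of code of your own. Each camera call takes 0.05 s, during which the arm holds its last target. There are 200 camera calls.

### The job

Turn the bare spindle of the green spindle head with the fingers until its flat squarely faces the yellow line, then take the steel collar with the red-headed set-screw and slide it down over the spindle until the set-screw is level with the middle of the flat and pointing squarely at it. Draw the collar sideways so that the screw's tip is pressed against the flat, and finish holding it exactly so in the gripper, level and not let go, so that I can tighten it. Leave everything else on the bench where it is.

Things in the scene. Friction and masses are not known exactly. Their poses are not given: they have to be found in the camera images.
- machine: spindle head, fixed to the bench: green housing, foot 160 x 130 mm, with a round dark steel top plate 92 mm across, whose upper face is 78 mm above the bench. Origin: on the spindle's axis, at bench level; z up; its -x axis is the direction of the yellow line.
- mark (a point): middle of the yellow line painted on the round top plate, 35 mm from the spindle's axis, 79 mm above the bench. The line runs straight out from the axis.
- spindle (a joint): turn of the dark steel spindle about its upright axis, rad, counter-clockwise from above; 0 when the flat faces the yellow line (along the machine's -x); starts turned 0.5 to 1.4 from there. It turns with a light drag (0.06 N m) and stays where it is left. Round, 20 mm in diameter, top 144 mm above the bench (66 mm above the top plate) with a 1.5 mm chamfer; one flat.
- flat_level (a point): point on the spindle's axis half-way up its flat, 122 mm above the bench; -x is the way the flat faces, z up. The bright flat, 16 mm wide, runs from 100 mm above the bench up to the top, 6 mm from the axis: fingers closed squarely on flat and back measure 16 mm, elsewhere up to 20 mm. A red bar on the top end lies beside it. The collar's centre belongs at this height.
- collar_mid (a point): centre (half-way up, on the bore's axis) of the loose steel collar: 42 mm outside, 26 mm high, bore 23 mm right through, about 0.17 kg; z up along the bore. The set-screw lies along x: its red head, 11 mm across, sticks out on the -x side to 29 mm from the centre. It starts flat on a wooden rest, its centre 45 mm above the bench.
- setscrew: the set-screw fixed in the collar; origin: the flat tip of the screw, which stands into the bore to 7.5 mm from the bore's axis (on the collar's -x side, half-way up), 5 mm in diameter. The tip faces the collar's +x. It clears the spindle's flat by 1.5 mm when the collar is centred, and cannot pass over the round of the spindle.
- collar: the same steel collar, origin at the centre of its underside, 13 mm below its centre; axes as above.
- rest_a: round wooden rest fixed to the bench, 32 mm high, top 34 mm across, foot 56 mm across; the collar starts on this one. Origin: centre of its underside.
- rest_b: a like rest, with the plain brass spacer on it.
- spacer: plain brass spacer ring, 40 mm outside, 22 mm high, without a screw; not needed. Origin: centre of its underside.
- grey_stone: grey whetstone 70 x 205 x 35 mm; not needed. Origin: centre of its underside.
- red_stone: red-brown whetstone 65 x 190 x 50 mm; not needed. Origin: centre of its underside.
- small_stone: small cream dressing stone 45 x 65 x 30 mm; not needed. Origin: centre of its underside.
- cleaver: broad-bladed cleaver lying flat, about 345 mm long along x, 24 mm high; not needed. Origin: under it, near the blade's heel.
- brush: hand brush lying on the bench; not needed.
- cup: blue cup 76 mm across, 80 mm high; not needed. Origin: centre of its underside.
Not all that is in view belongs to the job. There is more than one size of the machine; the one meant has the size given above.

How it is judged:
On the way, in this order (a step that is already met when the one before it is completed fails the run):
1. the bare spindle is turned until its flat faces the yellow line (within 0.2 rad), the collar not yet on it (value of joint spindle between -0.2 and 0.2 rad and horizontal distance between collar_mid and flat_level above 0.05 m), for 0.3 s.
2. the collar is slid over the spindle, down to the flat (horizontal distance between collar_mid and flat_level below 0.006 m and z of collar_mid in the frame of flat_level below 0.012 m), for 0.2 s.
At the end, for the whole second after the job is handed in: Gripper holds the collar (over 2 N), still, level within 0.12 rad, axis within 6 mm of the spindle's, centre within 8 mm of mid-flat height (let go, it would drop lower); screw within 0.2 rad of the flat and pressed on it with over 1 N; flat within 0.2 rad of the yellow line (value of joint spindle between -0.2 and 0.2 rad and z of collar_mid in the frame of flat_level between -0.008 and 0.008 m and horizontal distance between collar_mid and flat_level below 0.006 m and angle between collar_mid's own z axis and vertical below 0.12 rad and angle between the x axis of collar_mid and the x axis of flat_level, either way round below 0.2 rad and contact force between setscrew and spindle above 1 N and contact force between the fingers and collar above 2 N and linear speed of collar below 0.02 m/s); the arm keeps its last pose, push and grip.
It fails at once if another thing on the bench is moved by more than 20 mm (distance of any of spacer, grey_stone, red_stone, small_stone, cleaver, brush, cup from where it was at the start of the episode above 0.02 m).
It also fails if it takes over 64 s, if anything falls off the work surface, if the arm or the gripper's body presses on something with over 40 N, if the wrist force passes 120 N, or if a joint passes its speed limit or range.

## Working session

There is one attempt and no reset: what is moved stays moved. The work goes in short steps, Python scripts to look and compute and a shell command to move; the robot and the scene stay as the last step left them, time stands still between calls to the robot, and variables do not carry over. Pictures are saved under pics/ and viewed, at most 10 in all, crops included, and the job is handed in when it is done.

```bash
mkdir -p pics; cat > h.py <<'E'
import numpy as np, cv2
from scipy.spatial.transform import Rotation as R
from plant import ctrl
def Rm(r):
    r=np.array(r,float)
    return R.from_quat(r).as_matrix() if r.size==4 else r.reshape(3,3)
def shot(n):
    s=ctrl.get_state(); p=ctrl.read_camera(n)
    if 'mount' in p:
        T=np.eye(4);T[:3,:3]=Rm(s['tcp_rot']);T[:3,3]=s['eef_pos'];p['T']=T@np.array(p['mount'])
    else:
        T=np.eye(4);T[:3,:3]=Rm(p['rotation']);T[:3,3]=p['xyz'];p['T']=T
    return p
def K(p): return np.array([[p['fx'],0,p['cx']],[0,p['fy'],p['cy']],[0,0,1.]])
def ray(p,uv):
    a=cv2.undistortPoints(np.array(uv,float).reshape(-1,1,2),K(p),np.array(p['D'],float)).reshape(-1,2)
    return np.c_[a,np.ones(len(a))]
def onz(p,uv,z):
    d=ray(p,uv)@p['T'][:3,:3].T; o=p['T'][:3,3]
    return o+d*((z-o[2])/d[:,2])[:,None]
def dep(p,uv):
    uv=np.array(uv,float).reshape(-1,2); r=ray(p,uv)
    z=[np.median([v for v in p['depth'][int(b)-2:int(b)+3,int(a)-2:int(a)+3].ravel() if v>0] or [0]) for a,b in uv]
    return (r*np.array(z)[:,None])@p['T'][:3,:3].T+p['T'][:3,3]
def save(p,f,crop=None,s=1):
    im=p['pixels'][:,:,::-1]
    if crop: a,b,c,d=crop; im=im[b:d,a:c]
    cv2.imwrite('pics/'+f,cv2.resize(im,None,fx=s,fy=s,interpolation=cv2.INTER_CUBIC))
E
python3 - <<'E'
from h import *
np.set_printoptions(precision=4,suppress=True)
s=ctrl.get_state();print(s)
ps=[]
for n in ['scene','side']:
    p=shot(n);ps.append(p['pixels'][:,:,::-1]); print(n,p['T'])
    for q in ['machine','collar','spindle','spacer','rest_a','cup']:
        for d in ctrl.spot_in(q,p)[:3]: print(q,d['score'],d['at'],dep(p,d['at'])[0])
    for q in ['mark','flat_level','collar_mid','setscrew','machine']:
        for d in ctrl.tip_of(q,p)[:3]: print('tip',q,d['score'],d['at'],dep(p,d['at'])[0])
    save(p,n+'.png')
E
```

```text
{'time': 0.0, 'qpos': array([-0.15  ,  0.2872,  1.5782,  0.    ,  1.2786, -0.15  ]), 'dq': array([ 0.0005,  0.    ,  0.0001, -0.0009,  0.001 , -0.0005]), 'joint_efforts': array([ -0.0002, -40.5981, -29.2628,  -0.0002,   0.0058,   0.    ]), 'eef_pos': array([0.6743, 0.0001, 0.2299]), 'tcp_rot': array([ 0.7071,  0.7071, -0.0007, -0.001 ]), 'contact_force': array([0.1879, 0.5644, 0.8052]), 'wrist_torque': array([-0.0184, -0.0413, -0.0481]), 'finger_force': 0.0, 'opening': 1.0016225561567216}
scene [[-0.8024  0.4106 -0.4331  0.9638]
 [ 0.5968  0.5505 -0.5838  0.6452]
 [-0.0012 -0.7269 -0.6867  0.8428]
 [ 0.      0.      0.      1.    ]]
machine 0.93 [309.8, 287.5] [0.5746 0.0738 0.0558]
machine 0.76 [338.3, 182.6] [ 0.271  -0.2091  0.0505]
machine 0.63 [285.3, 230.4] [ 0.517  -0.1132  0.0639]
collar 0.73 [374.7, 298.1] [0.4653 0.1728 0.0354]
collar 0.57 [332.7, 325.9] [0.5919 0.1812 0.0421]
spindle 0.74 [287.0, 205.0] [ 0.4886 -0.1438  0.1127]
spindle 0.61 [338.8, 168.6] [ 0.2491 -0.2355  0.076 ]
spacer 0.75 [374.1, 299.4] [0.4679 0.1739 0.0337]
rest_a 0.86 [332.5, 346.3] [0.6107 0.2057 
[... 1066 characters left out ...]
 0.0562 0.0907]
spindle 0.49 [383.0, 219.1] [ 0.4843 -0.1531  0.1037]
spindle 0.17 [156.4, 345.5] [0.607  0.4584 0.0121]
spacer 0.55 [296.2, 300.7] [0.4779 0.1741 0.034 ]
rest_a 0.85 [254.0, 296.9] [0.5837 0.2102 0.006 ]
rest_a 0.73 [296.1, 316.8] [0.4599 0.1931 0.0091]
cup 0.79 [371.6, 185.7] [ 0.6672 -0.3468  0.064 ]
cup 0.24 [252.0, 277.3] [0.6053 0.1943 0.0442]
tip mark 0.56 [388.7, 237.1] [ 0.4487 -0.1338  0.0729]
tip mark 0.55 [318.1, 256.8] [0.5381 0.0366 0.0551]
tip flat_level 0.45 [308.9, 245.0] [0.5519 0.055  0.093 ]
tip machine 0.95 [380.6, 253.1] [ 0.4384 -0.0881  0.0509]
tip machine 0.73 [296.7, 313.3] [0.4589 0.1919 0.0195]
tip machine 0.57 [307.6, 274.8] [0.5222 0.0908 0.0378]
```

View pics/scene.png

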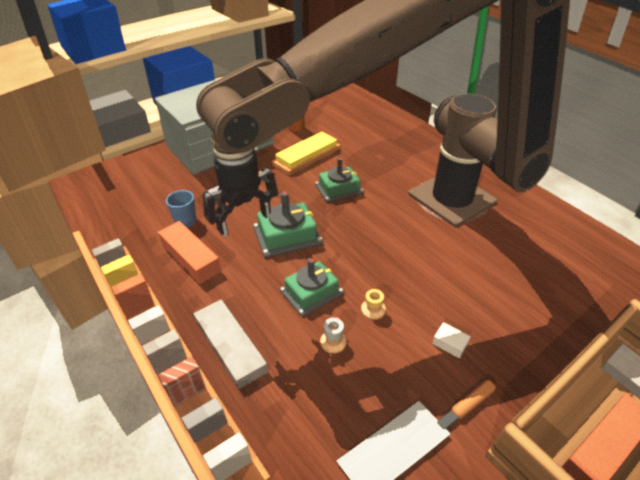

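View pics/side.png

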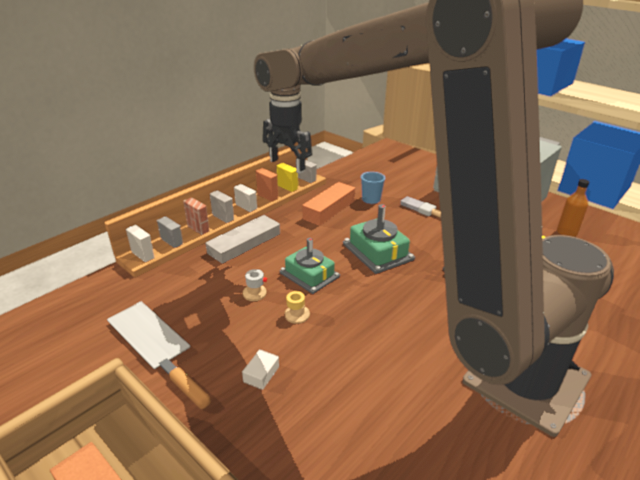

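The scene view shows three look-alike green heads, at (287,228), (312,287) and (340,182). Only the one at (287,228) fits: its plate measures 78 mm high and its spindle top 140 mm, while the other plates are about 59 mm. The steel collar with the red screw is at (333,328), and the brass spacer at (374,299) is not needed. I'll confirm this in one crop.

```bash
python3 - <<'E'
from h import *
np.set_printoptions(precision=4,suppress=True)
p=shot('scene');save(p,'c1.png',(230,150,400,360),2.8)
w=shot('wrist');print(w['mount'],w['fx'],w['T'],w['D'])
E
```

```text
[[ 0.0012 -0.945  -0.3272  0.085 ]
 [ 1.      0.0012  0.0002  0.0002]
 [ 0.0002 -0.3272  0.945  -0.143 ]
 [ 0.      0.      0.      1.    ]] 408.2105875063149 [[ 1.      0.0013  0.0001  0.6752]
 [ 0.0012 -0.945  -0.3272  0.085 ]
 [-0.0003  0.3272 -0.945   0.3743]
 [ 0.      0.      0.      1.    ]] [-0.0548  0.      0.      0.      0.    ]
```

View pics/c1.png

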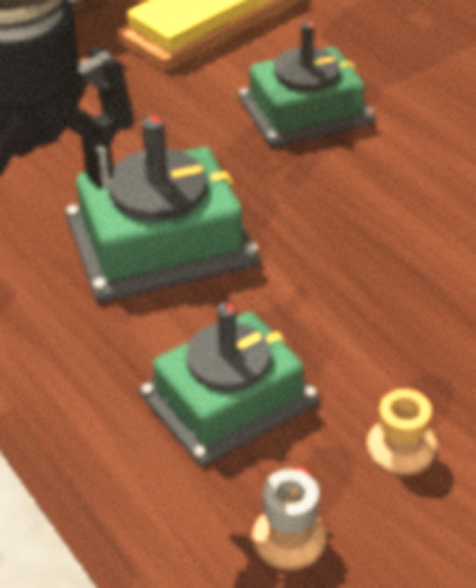

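Confirmed: the tall head at crop (155,190) is the one meant, and the collar at crop (290,500) has its red screw at the back. Next I'll bring the wrist camera over the head.

```bash
python3 -m inch '[[0,-0.026,-0.03,-0.03,0],[0,-0.052,-0.06,-0.03,0],[0,-0.078,-0.09,-0.03,0],[0,-0.104,-0.12,-0.03,0],[0,-0.125,-0.145,-0.03,0]]'
python3 -m inch '[[0,-0.025,-0.03,0,0],[0,-0.045,-0.04,0,0],[0,-0.045,-0.04,0,0],[0,-0.045,-0.04,0,0]]'
python3 - <<'E'
from h import *
np.set_printoptions(precision=4,suppress=True)
w=shot('wrist');save(w,'w1.png');print(w['T'][:3,3])
for q in ['mark','flat_level','machine']:
    for d in ctrl.tip_of(q,w)[:2]: print('tip',q,d['score'],d['at'],dep(w,d['at'])[0])
d=ctrl.spot_in('spindle',w);print(d[:2])
E
```

```text
time: 1.72
eef_pos: [0.5282, -0.1262, 0.2616]
tcp_rot: [0.707, 0.707, -0.0, 0.0]
contact_force: [-0.5, -0.0, -0.3]
opening: 1.001
finger_force: 0.0
time: 2.05
eef_pos: [0.4896, -0.1707, 0.2617]
tcp_rot: [0.708, 0.706, 0.0, 0.0]
contact_force: [-0.1, 0.3, 0.1]
opening: 1.0
finger_force: 0.0
[ 0.4899 -0.0858  0.4047]
tip mark 0.57 [266.9, 164.2] [ 0.4542 -0.1402  0.0793]
tip mark 0.56 [25.2, 258.3] [ 0.2206 -0.2297  0.0602]
tip flat_level 0.82 [310.8, 190.3] [ 0.4893 -0.1464  0.1444]
tip flat_level 0.79 [29.7, 278.3] [ 0.2533 -0.2301  0.1026]
tip machine 0.66 [312.9, 167.3] [ 0.4909 -0.1427  0.0795]
tip machine 0.65 [86.1, 240.9] [ 0.2769 -0.2163  0.0491]
[{'at': [306.1, 189.1], 'score': 0.67}, {'at': [36.7, 275.4], 'score': 0.62}]
```

View pics/w1.png

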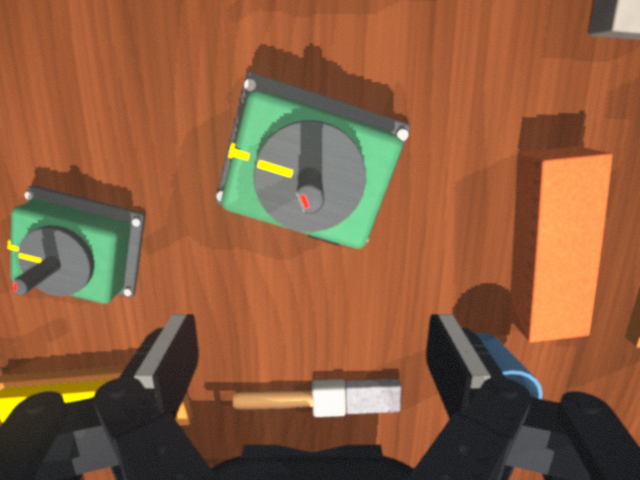

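The wrist view shows the right head with its spindle top at (310,195), the red bar at (304,202), and the yellow line from (230,152) to (292,174).

```bash
cat > spin.py <<'E'
from h import *
np.set_printoptions(precision=4,suppress=True)
def pca(P):
    c=P.mean(0);u,s,v=np.linalg.svd(P-c,full_matrices=False);return c,v[0],s/np.sqrt(len(P))
def red(w,box):
    a,b,c,d=box
    hsv=cv2.cvtColor(w['pixels'],cv2.COLOR_RGB2HSV).astype(int)
    m=((hsv[...,0]<6)|(hsv[...,0]>172))&(hsv[...,1]>160)&(hsv[...,2]>130)
    z=np.zeros_like(m);z[b:d,a:c]=m[b:d,a:c];v,u=np.nonzero(z);return np.c_[u,v]
def yel(w,box):
    a,b,c,d=box
    hsv=cv2.cvtColor(w['pixels'],cv2.COLOR_RGB2HSV).astype(int)
    m=(abs(hsv[...,0]-28)<6)&(hsv[...,1]>150)&(hsv[...,2]>120)
    z=np.zeros_like(m);z[b:d,a:c]=m[b:d,a:c];v,u=np.nonzero(z);return np.c_[u,v]
E
python3 - <<'E'
from spin import *
w=shot('wrist')
y=yel(w,(253,155,300,190));c,d,s=pca(onz(w,y,.079)[:,:2]);print('mark',len(y),c,np.degrees(np.arctan2(d[1],d[0])),s)
r=red(w,(293,183,325,220));cr,dr,sr=pca(onz(w,r,.1445)[:,:2]);print('red',len(r),cr,np.degrees(np.arctan2(dr[1],dr[0])),sr*3.46)
# plate centre & spindle top via depth
v,u=np.mgrid[100:260,230:390];uv=np.c_[u.ravel(),v.ravel()]
P=(ray(w,uv)*w['depth'][uv[:,1],uv[:,0]][:,None])@w['T'][:3,:3].T+w['T'][:3,3]
g=w['pixels'][uv[:,1],uv[:,0]].astype(int); grey=(g.max(1)-g.min(1)<25)
t=P[(abs(P[:,2]-.144)<.004)];print('top',len(t),t.mean(0),t.min(0),t.max(0))
pl=P[(abs(P[:,2]-.078)<.003)&grey];(cx,cy),rr=cv2.minEnclosingCircle((pl[:,:2]*1000).astype(np.float32));print('plate',cx,cy,rr,pl[:,2].mean())
E
```

```text
mark 282 [ 0.4604 -0.1435] -17.35044686318762 [0.0081 0.0019]
red 45 [ 0.485  -0.1534] -69.0452510823473 [0.0082 0.0024]
top 636 [ 0.4888 -0.1514  0.1441] [ 0.4797 -0.1626  0.14  ] [ 0.4975 -0.1424  0.1466]
plate 487.7173156738281 -151.92149353027344 45.68750762939453 0.07836035644657954
```

The spindle axis is at (0.4885,-0.152), the line points at 162.7° and the flat faces about 201°, so the spindle is off by +38.3°. I'll square the fingers to the flat (turn -21) and go down over the spindle.

```bash
python3 -m inch '[[0,0.019,-0.001,0.02,-7],[0,0.019,-0.001,0.045,-14],[0,0.019,-0.001,0.07,-21],[0,0.019,-0.001,0.08,-21.5],[0,0.019,-0.001,0.08,-21.5]]' 20
python3 -m inch '[[0,0,0,0.03,0],[0,0,0,0.06,0],[0,0,0,0.073,0],[0.5,0,0,0.073,0],[0.5,0,0,0.073,0]]' 
python3 - <<'E'
from h import *
w=shot('wrist');save(w,'w2.png');print(ctrl.get_state()['opening'],w['T'][:3,3])
E
```

```text
time: 2.77
eef_pos: [0.4874, -0.1495, 0.178]
tcp_rot: [0.563, 0.826, -0.0, -0.003]
contact_force: [-0.9, -0.4, -0.0]
opening: 0.999
finger_force: 0.0
time: 3.18
eef_pos: [0.4897, -0.1512, 0.1092]
tcp_rot: [0.563, 0.826, 0.0, 0.0]
contact_force: [-0.2, 0.0, 0.7]
opening: 0.751
finger_force: 0.0
0.6620288195497356 [ 0.45891457 -0.0720349   0.25212795]
```

View pics/w2.png

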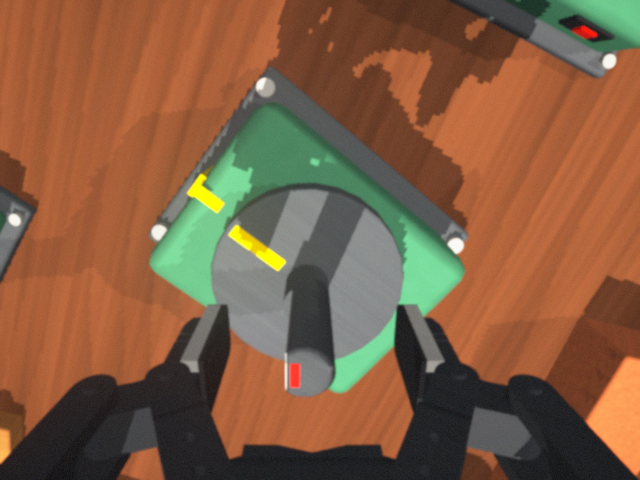

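The fingers straddle the spindle, whose top is at (310,375). The red bar at (294,375) runs parallel to the left pad, so the fingers are square to the flat. I'll close and turn.

```bash
python3 -m inch '[[1,0,0,0,0],[1,0,0,0,0],[1,0,0,0,0],[1,0,0,0,0],[1,0,0,0,0]]' 30
python3 -m inch '[[1,0,0,0,0],[1,0,0,0,0],[1,0,0,0,0]]'
```

```text
time: 3.65
eef_pos: [0.4894, -0.1516, 0.11]
tcp_rot: [0.563, 0.827, -0.0, 0.001]
contact_force: [-3.0, 0.2, 6.6]
opening: 0.183
finger_force: 30.0
time: 3.9
eef_pos: [0.4894, -0.1517, 0.11]
tcp_rot: [0.563, 0.827, -0.0, 0.001]
contact_force: [-2.8, -1.3, 5.8]
opening: 0.181
finger_force: 30.0
```

```bash
python3 -m inch '[[1,0,0,0,6],[1,0,0,0,12],[1,0,0,0,18],[1,0,0,0,24],[1,0,0,0,30]]'
python3 -m inch '[[1,0,0,0,5],[1,0,0,0,8.8],[1,0,0,0,8.8],[1,0,0,0,8.8]]'
python3 -m inch '[[0.4,0,0,0,0],[0.4,0,0,0,0],[0.4,0,0,0,0],[0.4,0,0,0,0],[0.4,0,0,0,0]]'
python3 - <<'E'
from spin import *
w=shot('wrist');print(w['T'][:3,3]);save(w,'w3.png')
for b in [(275,340,345,410)]:
    r=red(w,b);cr,dr,sr=pca(onz(w,r,.1445)[:,:2]);print('red',len(r),r.mean(0),cr,np.degrees(np.arctan2(dr[1],dr[0])),sr*3.46)
E
```

```text
time: 4.32
eef_pos: [0.4898, -0.1526, 0.11]
tcp_rot: [0.759, 0.651, -0.001, 0.002]
contact_force: [-0.9, -5.0, 2.8]
opening: 0.182
finger_force: 29.1
time: 4.65
eef_pos: [0.4898, -0.1529, 0.11]
tcp_rot: [0.805, 0.593, -0.0, 0.002]
contact_force: [-1.2, -4.4, 3.8]
opening: 0.178
finger_force: 29.4
time: 5.07
eef_pos: [0.4888, -0.1506, 0.108]
tcp_rot: [0.805, 0.593, -0.0, -0.0]
contact_force: [-1.1, -0.6, -0.0]
opening: 0.597
finger_force: 0.0
[ 0.5143 -0.0695  0.251 ]
red 184 [300.5489 381.8967] [ 0.485  -0.1516] -107.76233256506444 [0.0089 0.0025]
```

View pics/w3.png

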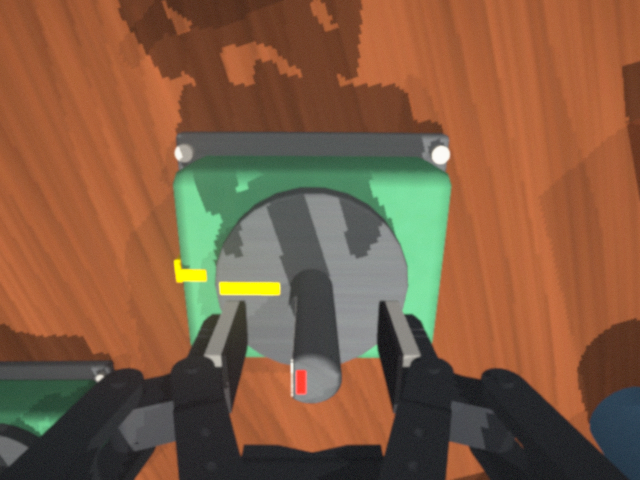

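The red bar now reads 162.2° against 162.7° for the line, so the flat is set. Next I'll lift and travel over to the collar.

```bash
python3 -m inch '[[0.2,0,0,-0.04,0],[0.2,0,0,-0.08,0],[0,0.03,0,-0.1,0],[0,0.07,0,-0.1,0],[0,0.11,0,-0.1,0]]'
python3 -m inch '[[0,0.04,0,0,0],[0,0.08,0,0,0],[0,0.12,0,0,0],[0,0.16,0,0,0],[0,0.2,0,0,0]]'
python3 -m inch '[[0,0.03,0,0,0],[0,0.041,0,0,0],[0,0.041,0,0,0],[0,0.041,0,0,0]]'
cat > col.py <<'E'
from spin import *
w=shot('wrist');print(w['T'][:3,3])
for q in ['collar_mid','setscrew']:
    for d in ctrl.tip_of(q,w)[:2]: print(q,d['score'],d['at'],dep(w,d['at'])[0])
r=red(w,(150,60,500,440))
n,l,st,c=cv2.connectedComponentsWithStats(np.uint8(np.bincount(r[:,1]*640+r[:,0],minlength=307200).reshape(480,640)>0))
for i in range(1,n):
    if st[i,4]>15: print('red',st[i],c[i],onz(w,c[i],.045)[0])
v,u=np.mgrid[40:440,120:520];uv=np.c_[u.ravel(),v.ravel()]
P=(ray(w,uv)*w['depth'][uv[:,1],uv[:,0]][:,None])@w['T'][:3,:3].T+w['T'][:3,3]
t=P[(abs(P[:,2]-.058)<.004)&(np.hypot(P[:,0]-.594,P[:,1]-.187)<.04)]
(cx,cy),rr=cv2.minEnclosingCircle((t[:,:2]*1000).astype(np.float32));print('top',len(t),cx,cy,rr,t.mean(0))
E
python3 - <<'E'
from col import *
save(w,'w4.png')
E
```

```text
time: 5.53
eef_pos: [0.5233, -0.0457, 0.2112]
tcp_rot: [0.806, 0.592, 0.002, 0.002]
contact_force: [1.2, -0.7, -1.3]
opening: 1.0
finger_force: 0.0
time: 5.95
eef_pos: [0.5813, 0.1472, 0.2082]
tcp_rot: [0.805, 0.593, 0.0, -0.0]
contact_force: [0.2, -0.3, 0.3]
opening: 0.998
finger_force: 0.0
time: 6.28
eef_pos: [0.593, 0.184, 0.2078]
tcp_rot: [0.805, 0.593, -0.001, 0.0]
contact_force: [0.2, -0.7, 0.2]
opening: 0.997
finger_force: 0.0
[0.6185 0.2653 0.3507]
collar_mid 0.98 [315.3, 194.9] [0.5976 0.1897 0.0322]
setscrew 0.54 [307.8, 202.2] [0.5901 0.1858 0.0326]
red [286 217  14  14 110] [292.1091 223.8455] [0.5741 0.1758 0.045 ]
red [309 410   4   7  18] [310.3333 412.8333] [ 0.5321 -0.0082  0.045 ]
top 1716 596.5459594726562 191.501708984375 20.961700439453125 [0.5968 0.1923 0.0581]
```

View pics/w4.png

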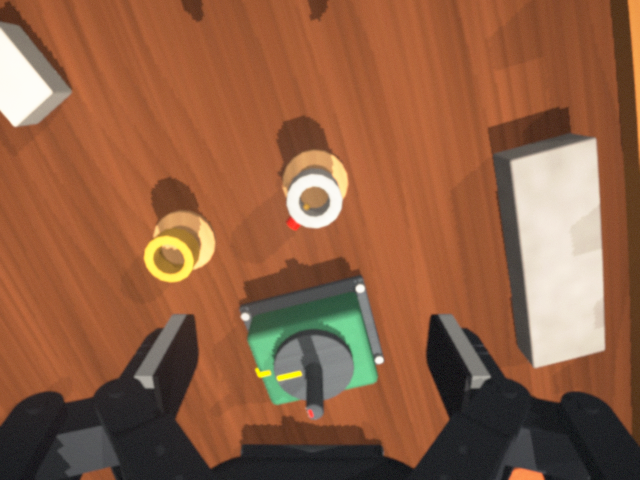

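The collar's ring is at (315,198) with its red screw head at (292,224). Its centre is (0.5965,0.1913) and the screw points at about 214.5°, so the fingers must turn +38° to close across the screw. I'll come nearer and measure once more.

```bash
python3 -m inch '[[0.2,0.008,0.001,0.01,7],[0.2,0.008,0.001,0.03,14],[0.2,0.008,0.001,0.05,21],[0.2,0.008,0.001,0.07,28],[0.2,0.008,0.001,0.09,35]]'
python3 -m inch '[[0.2,0,0,0.01,3],[0.2,0,0,0.01,3],[0.2,0,0,0.01,3]]'
python3 - <<'E'
from col import *
s=ctrl.get_state();print(s['eef_pos'],Rm(s['tcp_rot']))
E
```

```text
time: 6.85
eef_pos: [0.5967, 0.1898, 0.1178]
tcp_rot: [0.948, 0.319, 0.0, 0.0]
contact_force: [-0.2, 0.0, 0.1]
opening: 0.801
finger_force: 0.0
time: 7.1
eef_pos: [0.5964, 0.1902, 0.108]
tcp_rot: [0.955, 0.298, -0.001, -0.0]
contact_force: [-0.3, -0.3, 0.3]
opening: 0.8
finger_force: 0.0
[0.6664 0.2387 0.2508]
collar_mid 0.84 [312.7, 255.7] [0.5926 0.1873 0.0324]
setscrew 0.81 [311.9, 264.5] [0.5878 0.1845 0.0324]
red [302 300  19   8 124] [310.9435 303.3952] [0.5722 0.1743 0.045 ]
top 3401 597.0026245117188 191.55882263183594 20.889055252075195 [0.5981 0.1924 0.058 ]
[0.5978 0.1911 0.1101] [[ 0.822   0.5694  0.0029]
 [ 0.5694 -0.822   0.0004]
 [ 0.0026  0.0013 -1.    ]]
```

Tool x is at 34.7° and the screw axis at 214.7°, so they are aligned, and the centre agrees to about 1 mm. I'll go down and grip.

```bash
python3 -m inch '[[0.2,0,0,0.03,0],[0.2,0,0,0.06,0],[0.2,0,0,0.082,0],[0.2,0,0,0.082,0],[0.2,0,0,0.082,0]]' 40
python3 -m inch '[[0.8,0,0,0,0],[0.8,0,0,0,0],[0.8,0,0,0,0],[0.8,0,0,0,0],[0.8,0,0,0,0]]' 40
python3 -m inch '[[0.8,0,0,-0.02,0],[0.8,0,0,-0.05,0],[0.8,0,0,-0.09,0],[0.8,0,0,-0.12,0],[0.8,0,0,-0.15,0]]' 60
```

```text
time: 7.67
eef_pos: [0.5963, 0.1913, 0.0262]
tcp_rot: [0.954, 0.298, -0.001, -0.0]
contact_force: [0.6, 0.3, 0.5]
opening: 0.804
finger_force: 0.0
time: 8.08
eef_pos: [0.5988, 0.1919, 0.0295]
tcp_rot: [0.954, 0.298, 0.002, 0.0]
contact_force: [-0.8, -0.5, 5.9]
opening: 0.485
finger_force: 40.5
time: 8.5
eef_pos: [0.5967, 0.1915, 0.1786]
tcp_rot: [0.954, 0.298, 0.001, 0.0]
contact_force: [1.2, -0.2, -1.6]
opening: 0.479
finger_force: 60.9
```

```bash
python3 -m inch '[[0.8,-0.025,0.019,0,6],[0.8,-0.054,0.041,0,13],[0.8,-0.083,0.064,0,20],[0.8,-0.112,0.087,0,27],[0.8,-0.142,0.11,0,34]]'
python3 -m inch '[[0.8,-0.026,-0.006,0,6],[0.8,-0.052,-0.012,0,12],[0.8,-0.052,-0.012,0,17.6],[0.8,-0.052,-0.012,0,17.6]]'
python3 - <<'E'
from h import *
np.set_printoptions(precision=4,suppress=True)
s=ctrl.get_state();print(s['eef_pos'],Rm(s['tcp_rot']))
E
```

```text
time: 8.92
eef_pos: [0.5416, 0.019, 0.1765]
tcp_rot: [1.0, 0.004, 0.0, 0.0]
contact_force: [-0.3, -0.3, -2.8]
opening: 0.477
finger_force: 60.9
time: 9.25
eef_pos: [0.4889, 0.0316, 0.1761]
tcp_rot: [0.989, -0.148, -0.0, 0.0]
contact_force: [-0.6, -0.2, -2.1]
opening: 0.481
finger_force: 61.2
[0.4889 0.0316 0.1761] [[ 0.9562 -0.2926 -0.0001]
 [-0.2926 -0.9562  0.    ]
 [-0.0001  0.     -1.    ]]
```

```bash
python3 -m inch '[[0.8,0.012,0.038,0,0],[0.8,0.023,0.076,0,0],[0.8,0.034,0.114,0,0],[0.8,0.045,0.15,0,0],[0.8,0.053,0.176,0,0]]'
python3 -m inch '[[0.8,0,0,0,0],[0.8,0,0,0,0]]'
python3 - <<'E'
from spin import *
S=[]
for i in range(3):
    w=shot('wrist');s=ctrl.get_state();S.append(s['eef_pos'])
print(np.array(S)); t=np.mean(S,0); R_=Rm(s['tcp_rot']);print(R_)
M=np.array(w['mount'])
v,u=np.mgrid[0:480,0:640];uv=np.c_[u.ravel(),v.ravel()]
P=(ray(w,uv)*w['depth'].reshape(-1)[:,None])@M[:3,:3].T+M[:3,3]
ok=(np.hypot(P[:,0],P[:,1])<.035)&(P[:,2]>-.05)&(P[:,2]<.0)&(w['depth'].ravel()>0)
print(np.histogram(P[ok][:,2],bins=np.arange(-.05,.002,.004)))
z0=-.0285;k=ok&(abs(P[:,2]-z0)<.005);q=P[k];
A=np.c_[q[:,:2],np.ones(len(q))];print('plane',np.linalg.lstsq(A,q[:,2],rcond=None)[0],len(q),q.min(0),q.max(0),uv[k].min(0),uv[k].max(0))
r=red(w,(150,150,500,470));print('red',len(r),r.mean(0) if len(r) else 0)
save(w,'w5.png',(160,180,480,470),2)
for n in ('side','scene'):
    p=shot(n)
    for d in ctrl.tip_of('collar_mid',p)[:1]: print(n,d,onz(p,d['at'],t[2]+.0155))
E
```

```text
time: 9.67
eef_pos: [0.4906, -0.1553, 0.1771]
tcp_rot: [0.989, -0.146, 0.001, 0.001]
contact_force: [-0.0, -0.0, -0.4]
opening: 0.482
finger_force: 61.4
time: 9.83
eef_pos: [0.4905, -0.1538, 0.1767]
tcp_rot: [0.989, -0.147, 0.0, 0.0]
contact_force: [0.1, 0.2, -2.3]
opening: 0.479
finger_force: 61.5
[[ 0.4903 -0.1525  0.1764]
 [ 0.4902 -0.1518  0.1763]
 [ 0.4901 -0.1513  0.1762]]
[[ 0.9574 -0.2887 -0.0002]
 [-0.2887 -0.9574  0.0004]
 [-0.0003 -0.0004 -1.    ]]
(array([ 845,  521, 1281,  633,  826, 7909, 1728, 1663, 1481, 1207, 1022,
        403]), array([-0.05 , -0.046, -0.042, -0.038, -0.034, -0.03 , -0.026, -0.022,
       -0.018, -0.014, -0.01 , -0.006, -0.002]))
plane [ 0.0111  0.0001 -0.0283] 9730 [-0.0229 -0.0344 -0.0335] [ 0.0198  0.034  -0.0235] [206 301] [417 412]
red 135 [342.4444 333.163 ]
side {'at': [381.3, 190.1], 'score': 0.77} [[ 0.4887 -0.14    0.1918]]
scene {'at': [283.8, 176.8], 'score': 0.65} [[ 0.4857 -0.1548  0.1918]]
```

View pics/w5.png

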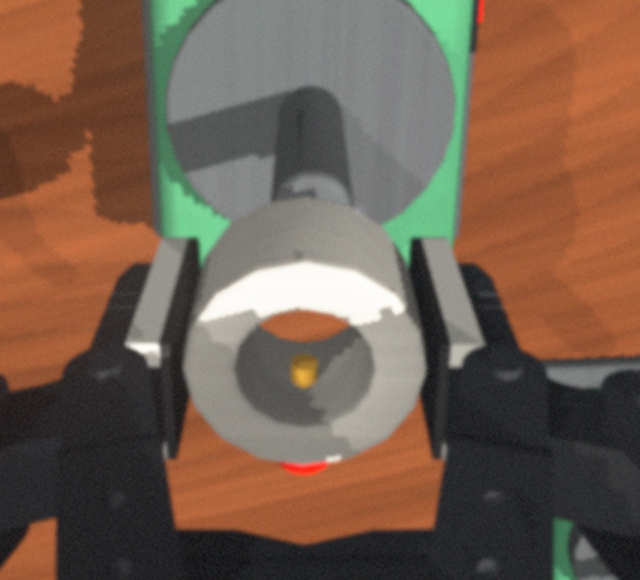

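The collar is held level: its ring is at crop (305,370), its screw tip at (304,372) points along the tool's x, and the spindle shows behind it at crop (313,190). Next I'll compare the bore and spindle axes.

```bash
python3 - <<'E'
from spin import *
from scipy.optimize import least_squares
w=shot('wrist');s=ctrl.get_state();R_=Rm(s['tcp_rot']);M=np.array(w['mount'])
v,u=np.mgrid[180:470,160:480];uv=np.c_[u.ravel(),v.ravel()]
P=(ray(w,uv)*w['depth'][uv[:,1],uv[:,0]][:,None])@M[:3,:3].T+M[:3,3]
q=P[(abs(P[:,2]+.0283)<.0035)&(abs(P[:,1])<.024)&(abs(P[:,0])<.024)][:,:2]
# annulus fit: maximise count inside 11.5..21
best=max(((((h:=np.hypot(*(q-[x,y]).T))>.0118)&(h<.0207)).sum()-2*(h<.0112).sum()-2*(h>.0213).sum(),x,y) for x in np.arange(-.004,.0041,.00025) for y in np.arange(-.004,.0041,.00025))
print('collar in tool',best,'n',len(q))
A=s['eef_pos']+R_[:3,:2]@np.array(best[1:]);print('eef',s['eef_pos'],'collar',A)
# spindle: in-tool points at the height range of spindle, fit cylinder r=10
Z=s['eef_pos'][2]; hz=Z-P[:,2]
g=P[(hz>.085)&(hz<.1425)&(np.hypot(P[:,0],P[:,1])<.018)][:,:2]
# facing-camera side only: tool +x side
f=least_squares(lambda c:np.hypot(*(g-c).T)-.010,[0,0],loss='soft_l1',f_scale=.0005).x
print('spindle in tool',f,len(g),g.min(0),g.max(0),s['eef_pos'][:2]+(R_[:2,:2]@f))
E
```

```text
collar in tool (np.int64(6258), np.float64(-0.0012499999999999976), np.float64(-0.00024999999999999675)) n 8225
eef [ 0.4901 -0.1514  0.1763] collar [ 0.489  -0.1508  0.1763]
spindle in tool [-0.002   0.0017] 1333 [-0.0011 -0.0083] [0.0086 0.0116] [ 0.4877 -0.1524]
```

```bash
python3 -m inch '[[0.8,-0.0005,0.002,0.01,0],[0.8,-0.0005,0.002,0.03,0],[0.8,-0.0005,0.002,0.03,0],[0.8,-0.0005,0.002,0.034,0],[0.8,-0.0005,0.002,0.037,0]]'
python3 -m inch '[[0.8,0,0,0.003,0],[0.8,0,0,0.006,0],[0.8,0,0,0.006,0]]'
```

```text
time: 10.65
eef_pos: [0.489, -0.154, 0.1392]
tcp_rot: [0.989, -0.147, 0.0, 0.0]
contact_force: [-0.4, -0.1, -1.7]
opening: 0.477
finger_force: 61.5
time: 10.9
eef_pos: [0.4888, -0.154, 0.1331]
tcp_rot: [0.989, -0.147, -0.0, -0.0]
contact_force: [0.0, -0.1, -1.1]
opening: 0.481
finger_force: 61.5
```

The collar is about 9 mm onto the spindle with no contact force. I'll carry on gently past the point where the screw meets the spindle top.

```bash
python3 -m inch '[[0.8,0,0,0.003,0],[0.8,0,0,0.006,0],[0.8,0,0,0.009,0],[0.8,0,0,0.009,0]]'
python3 -m inch '[[0.8,0,0,0.003,0],[0.8,0,0,0.006,0],[0.8,0,0,0.006,0]]'
```

```text
time: 11.23
eef_pos: [0.4885, -0.1538, 0.1235]
tcp_rot: [0.989, -0.147, -0.001, -0.0]
contact_force: [-0.0, -0.5, -1.9]
opening: 0.477
finger_force: 61.5
time: 11.48
eef_pos: [0.4885, -0.1538, 0.1176]
tcp_rot: [0.989, -0.147, -0.001, -0.0]
contact_force: [-0.4, 0.4, -1.9]
opening: 0.477
finger_force: 61.5
```

```bash
python3 -m inch '[[0.8,0,0,0.004,0],[0.8,0,0,0.008,0],[0.8,0,0,0.011,0],[0.8,0,0,0.011,0],[0.8,0,0,0.011,0]]'
python3 -m inch '[[0.8,0.0005,0,0,0],[0.8,0.001,0,0,0],[0.8,0.0015,0,0,0],[0.8,0.0015,0,0,0],[0.8,0.0015,0,0,0]]'
```

```text
time: 11.9
eef_pos: [0.4887, -0.1539, 0.1069]
tcp_rot: [0.989, -0.147, -0.0, -0.0]
contact_force: [0.1, -1.3, -1.5]
opening: 0.477
finger_force: 61.5
time: 12.32
eef_pos: [0.4905, -0.1545, 0.1075]
tcp_rot: [0.989, -0.147, 0.0, 0.0]
contact_force: [-0.0, 0.8, -2.2]
opening: 0.476
finger_force: 61.5
```

```bash
python3 -m inch '[[0.8,0.0005,0,0,0],[0.8,0.001,0,0,0],[0.8,0.001,0,0,0],[0.8,0.001,0,0,0]]'
python3 -m inch '[[0.8,0.0005,0,0,0],[0.8,0.0005,0,0,0],[0.8,0.0005,0,0,0]]'
```

```text
time: 12.65
eef_pos: [0.4911, -0.1546, 0.1073]
tcp_rot: [0.989, -0.147, -0.0, -0.0]
contact_force: [-0.9, 0.3, -1.6]
opening: 0.478
finger_force: 61.5
time: 12.9
eef_pos: [0.4912, -0.1547, 0.1072]
tcp_rot: [0.989, -0.147, -0.001, -0.0]
contact_force: [-3.7, 1.5, 0.7]
opening: 0.473
finger_force: 61.7
```

```bash
python3 -m inch '[[0.8,0.0005,0,0,0],[0.8,0.0007,0,0,0],[0.8,0.0007,0,0,0],[0.8,0.0007,0,0,0],[0.8,0.0007,0,0,0]]'
python3 - <<'E'
from spin import *
F=[]
for i in range(4):
    w=shot('wrist');s=ctrl.get_state();F.append(np.r_[s['contact_force'],s['eef_pos']])
print(np.array(F),s['wrist_torque'],s['finger_force']);save(w,'w6.png',(160,180,480,470),2)
E
```

```text
time: 13.32
eef_pos: [0.4913, -0.1546, 0.1071]
tcp_rot: [0.989, -0.147, -0.002, -0.0]
contact_force: [-5.9, 1.1, 2.3]
opening: 0.476
finger_force: 61.8
[[-6.3388  1.3349  2.299   0.4913 -0.1546  0.1071]
 [-5.3345  0.7529  2.2689  0.4913 -0.1546  0.1071]
 [-5.1807  1.0537  1.481   0.4913 -0.1547  0.1071]
 [-5.2588  1.1057  1.8693  0.4913 -0.1546  0.1071]] [0.207  1.0451 0.0043] 61.81613087654114
```

View pics/w6.png

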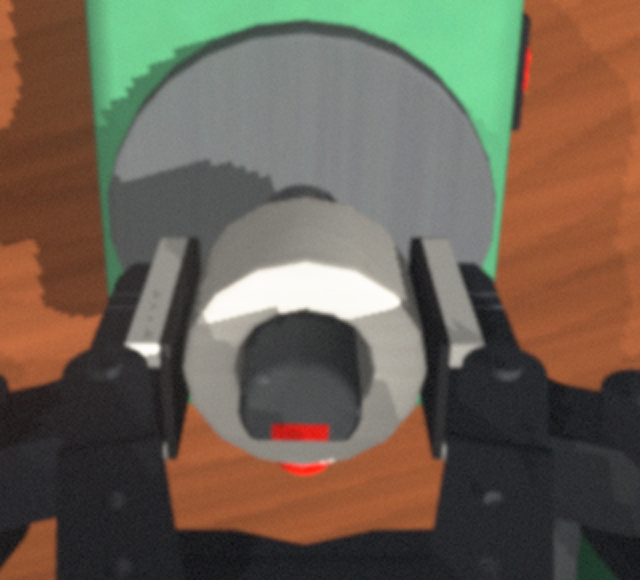

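The spindle sits inside the bore, with its red bar at crop (300,432) square to the screw head at (305,467). The screw presses on the flat with about 5.5 N, the collar centre is at about 122.4 mm, and the grip is 62 N. I'll hand it in.

```bash
python3 -c "
from plant import ctrl
print(ctrl.sign_off())"
```

```text
the job is handed in; nothing more can be done
None
```

I turned the spindle's flat to within about 0.5° of the yellow line by camera, then slid the collar down to about mid-flat height (122.4 mm). It is held level in the gripper, with the set-screw pressed squarely on the flat at about 5.5 N, and the job is handed in; the sign-off returned no verdict.

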